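Line up the green bottles by size on the wardrobe shelf

TASK

Line the four green glass bottles up by size on the row of cork pads, one upright in the middle of each pad, with the smallest on the pad nearest the white cabinet and each next one larger, so that the largest stands at the far end of the row. Set them down without dropping them or knocking any over, and leave the egg cup standing where it is.

Things in the scene. Friction and masses are not known exactly. Their poses are not given: they have to be found in the camera images.
- bottle_b: the smallest of four loose round green glass bottles with black twist caps: 70 mm tall in all, body 34 mm in diameter, narrowing to a 22 mm neck; the cap is 28 mm in diameter and fills the top 22 mm (from 48 to 70 mm above the foot), with about 6 mm of bare neck under it. Stands upright; origin at the centre of its foot, z up.
- bottle_d: the second smallest of four loose round green glass bottles with black twist caps: 90 mm tall in all, body 42 mm in diameter, narrowing to a 22 mm neck; the cap is 28 mm in diameter and fills the top 22 mm (from 68 to 90 mm above the foot), with about 6 mm of bare neck under it. Stands upright; origin at the centre of its foot, z up.
- bottle_a: the second largest of four loose round green glass bottles with black twist caps: 110 mm tall in all, body 50 mm in diameter, narrowing to a 22 mm neck; the cap is 28 mm in diameter and fills the top 22 mm (from 88 to 110 mm above the foot), with about 6 mm of bare neck under it. Stands upright; origin at the centre of its foot, z up.
- bottle_c: the largest of four loose round green glass bottles with black twist caps: 130 mm tall in all, body 58 mm in diameter, narrowing to a 22 mm neck; the cap is 28 mm in diameter and fills the top 22 mm (from 108 to 130 mm above the foot), with about 6 mm of bare neck under it. Stands upright; origin at the centre of its foot, z up.
- pad_1: number 1 of four identical fixed round cork pads, 70 mm in diameter and 3 mm thick, 90 mm apart in a straight row on a fixed pine strip 90 mm wide, 380 mm long and 10 mm high. Origin at the centre of its underside, 10 mm above the table; its top face is 13 mm above the table. Its y axis runs along the row; pad_1 is at the +y end, pad_4 at the -y end.
- pad_2: number 2 of four identical fixed round cork pads, 70 mm in diameter and 3 mm thick, 90 mm apart in a straight row on a fixed pine strip 90 mm wide, 380 mm long and 10 mm high. Origin at the centre of its underside, 10 mm above the table; its top face is 13 mm above the table. Its y axis runs along the row; pad_1 is at the +y end, pad_4 at the -y end.
- pad_3: number 3 of four identical fixed round cork pads, 70 mm in diameter and 3 mm thick, 90 mm apart in a straight row on a fixed pine strip 90 mm wide, 380 mm long and 10 mm high. Origin at the centre of its underside, 10 mm above the table; its top face is 13 mm above the table. Its y axis runs along the row; pad_1 is at the +y end, pad_4 at the -y end.
- pad_4: number 4 of four identical fixed round cork pads, 70 mm in diameter and 3 mm thick, 90 mm apart in a straight row on a fixed pine strip 90 mm wide, 380 mm long and 10 mm high. Origin at the centre of its underside, 10 mm above the table; its top face is 13 mm above the table. Its y axis runs along the row; pad_1 is at the +y end, pad_4 at the -y end.
- cabinet: fixed white plastic cabinet, 110 mm deep (knob 12 mm more), 130 mm wide, 130 mm tall. Stands past one end of the row, by chance past pad_1 or pad_4: its centre 150 mm from that pad's centre along the row and 20 mm behind the row's line. Past the other end stands likewise a fixed round steel tin, 94 mm across, 115 mm tall. Origin at the centre of its underside.
- egg_cup: loose white ceramic egg cup, 48 mm across the rim, 61 mm tall, standing upright among the bottles; to be left alone. Origin at the centre of its foot. Elsewhere lie, never higher than 40 mm, a steel lint comb and a black flashlight on the table between the bottles and the robot, about 0.33 m ahead of the robot's base.
Things that resemble listed ones, but are neither listed nor needed, are in the scene too. What is shaped like the cabinet but red is not meant.

How it is judged:
By the outcome, as a careful person would: the job done as asked, in the order asked, and still so for the second after the job is handed in, with the robot touching nothing.
It also fails if it takes over 102 s, if anything falls off the work surface, if the arm or the gripper's body presses on something with over 40 N, if the wrist force passes 120 N, or if a joint passes its speed limit or range.

ROBOT

A 7-joint arm with a two-finger parallel gripper is mounted at the origin on the work surface. World frame = base frame: x ahead of the robot, y to its left, z up, the work surface at z = 0. Lengths are in m, angles in rad, forces in N, time in s.
With the tool pointing down it reaches from about 0.425 to 0.925 m from the base axis. Payload 6.8 kg.
Tool frame: the origin (TCP) lies at the very end of the fingers, on their centre line; the grasp point (between the pads) lies 19 mm behind it; z points along the fingers, y is the line along which they close (so a half turn about z gives the same grasp; the last joint's range is limited). The gripper opens to 85 mm and grips with 20 to 120 N. Pads are 22 mm wide; open, the fingers measure 114 mm over their backs; the gripper's body (76 mm by 85 mm) begins 54 mm behind the grasp point. The pads swing forward as they close: fully open they stand 13 mm farther back than shut.
Start: joints at [1.01, 0.477, 0.022, 1.555, -0.011, 1.109, -0.083], TCP at [0.295, -0.607, 0.231] pointing down, gripper open.
Joint ranges: [-2.96, 2.96], [-0.34, 2.1], [-1.41, 1.46], [0.24, 2.44], [-1.37, 4.51], [0.17, 1.92], [-2.96, 2.96]. Speed limits (rad/s): [2.39, 2.39, 3.14, 3.14, 3.14, 3.14, 3.14].

INTERFACE

Orientations are given as a unit quaternion [w, x, y, z].
In Python, from station import bot gives the robot as it stands.
- The arm moves only by the tool jog_arm, never from a script. Its argument "motion" is a list of rows, each a list of 7 numbers: the turn, a rotation vector about the tool's x, y, z in rad, then the shift along the tool's x, y, z in mm, then the finger opening in mm, from 0 to 85.4. A call has 1 to 10 rows; each row is the pose to reach, as a shift and turn from the pose commanded when the call began, along the tool's axes at that moment; what a row does not reach only later rows make up. A row lasts 1/8 s, in which the tool goes at most 62.5 mm and 10.7 degrees, less where a joint would pass 70% of its speed; a pose out of reach is approached as far as the arm can. A call with a gripper value outside its range is refused whole. The fingers move at their own pace and stop on an object; "grip_force" is the grip in N (left out, the last holds). Time passes only in rows, so rows that repeat a pose let the fingers close. It gives the time, the measured TCP pose, the force, the opening and the grip force at its end, in the units of the state.
- bot.get_obs(): the state, without advancing time (a new reading comes with each control period).
- bot.read_camera(name): name is "scene" or "top"; returns a dict with "pixels" (480x640x3 uint8, red, green, blue), "camera_matrix" (3x3 intrinsics, pixels), "distortion" ([k1, k2, p1, p2, k3] as OpenCV has them; the pictures are not rectified), "T" (4x4, takes a point from camera to world coordinates). Camera axes: x right, y down, z forward; pixel columns grow to the right and rows downward; lengths in m; the calibration is good to about 2 mm. A picture is of the moment at which its call begins. There is no depth.
- bot.hand_in(): hands the job in; it is judged then, once.
Trained networks look in a picture, given as the dict that the camera call returned (one of the last four; its "shot" number tells which), for a name from the list of things; names that differ only in an ending like _2 or _b are one class to them, and where a whole thing is asked for, a point or a joint stands for the part that bears it (a point fixed in the world has none). Each returns a list of dicts, best first, with "score" (0 to 1); they miss things now and then, are a little off and sometimes report something else, mostly with a low value. They report only what shows in the picture. A call takes as long as a camera call. They do not tell look-alikes from the thing itself.
- bot.spot_in(thing, picture): "xy" ([column, row] in pixels, amid what is visible of it).
- bot.tip_of(thing, picture): "xy" ([column, row] in pixels: a listed point, or the origin of a listed thing).
The state is a dict: "t": time; "q": joint angles; "joint_vel": joint speeds; "joint_torque": joint torques, N m; "eef_pos": TCP position; "tool_rot": TCP orientation; "contact_force": force on the tool from outside, world axes, zero at the start; "torque": the same for the moment, N m; "gripper_width": opening from 0.0 (shut) to 1.0 (fully open); "grasp_force": force on a finger pad.
Only numpy, scipy, OpenCV 4.12 (cv2) and the standard library are available. Lean on these libraries where they do the work, as an engineer would, in place of code of your own. Each camera call takes 0.05 s, during which the arm holds its last target. There are 200 camera calls.

## Working session

There is one attempt and no reset: what is moved stays moved. The work goes in short steps, Python scripts to look and compute and a tool call to move; the robot and the scene stay as the last step left them, time stands still between calls to the robot, and variables do not carry over. Pictures are saved under pics/ and viewed, at most 14 in all, crops included, and the job is handed in when it is done.

Besides the shell and the picture viewer there is one more tool, called after "Call:" as name(argument=value, ...), one argument or row to a line, values as JSON. jog_arm: Moves the arm, as the interface text tells. Its arguments: {"type":"object","properties":{"motion":{"type":"array"},"grip_force":{"type":"number"}},"required":["motion"]}

```bash
mkdir -p pics; ls; cat > h.py <<'E'
import numpy as np, cv2
from station import bot
def shot(name,fn=None):
    p=bot.read_camera(name)
    if fn: cv2.imwrite('pics/'+fn,p['pixels'][:,:,::-1])
    return p
def ray(p,xy):
    u=cv2.undistortPoints(np.array([[xy]],float),np.array(p['camera_matrix']),np.array(p['distortion']))[0,0]
    T=np.array(p['T']); return T[:3,3],T[:3,:3]@np.array([u[0],u[1],1])
def atz(p,xy,z):
    o,d=ray(p,xy); return o+d*(z-o[2])/d[2]
def proj(p,P):
    T=np.linalg.inv(np.array(p['T'])); r,_=cv2.Rodrigues(T[:3,:3])
    return cv2.projectPoints(np.array(P,float).reshape(-1,1,3),r,T[:3,3],np.array(p['camera_matrix']),np.array(p['distortion']))[0][:,0]
E
python3 - <<'E'
from h import *
np.set_printoptions(precision=3,suppress=True)
for n in ['top','scene']:
    p=shot(n,n+'0.png'); print(n,np.array(p['T'])[:3].tolist())
    for th in ['bottle_a','pad_1','cabinet','egg_cup']:
        z={'bottle_a':0,'pad_1':.01,'cabinet':0,'egg_cup':0}[th]
        for r in bot.tip_of(th,p): print(th,round(r['score'],2),np.round(r['xy'],1),atz(p,r['xy'],z)[:2])
print(bot.get_obs())
E
```

```text
pics
top [[0.0018587004162951546, -0.9917210042552689, 0.12839779963723458, 0.3120547749921368], [-0.999995520436349, -0.0015420710003929315, 0.0025653702003953587, 0.02033767920939033], [-0.0023461329880877743, -0.12840199272577787, -0.9917194280259167, 1.1849363594486777]]
bottle_a 0.77 [440.5 288.1] [ 0.366 -0.275]
bottle_a 0.71 [329.4 253.5] [ 0.451 -0.004]
bottle_a 0.7 [226.8 164.2] [0.678 0.255]
bottle_a 0.66 [383.3 247. ] [ 0.468 -0.137]
bottle_a 0.57 [203.4 277.6] [0.391 0.305]
pad_1 0.72 [318.3 183.1] [0.627 0.024]
pad_1 0.58 [354.3 190.7] [ 0.608 -0.066]
cabinet 0.98 [228.4 165.9] [0.674 0.251]
cabinet 0.89 [168.7 351.1] [0.215 0.382]
egg_cup 0.84 [264.3 258.2] [0.439 0.157]
scene [[-0.3489915856242568, 0.7632267161397878, -0.543773714824414, 0.9782288032755544], [0.9369834084708634, 0.2740702864131746, -0.21667388018800038, 0.2341809126563832], [-0.016339076283270308, -0.585124309763213, -0.8107789937525105, 0.809295914770748]]
bottle_a 0.87 [223.9 188.6] [ 0.381 -0.27 ]
bottle_a 0.76 [453.6 258.6] [0.394 0.301]
bottle_a 0.62 [312.1 235.4] [ 0.44  -0.012]
bottle_a 0.55 [261.5 224.9] [ 0.452 -0.133]
pad_1 0.86 [334.3 327.8] [0.64  0.113]
pad_1 0.77 [254.  289.2] [ 0.616 -0.072]
pad_1 0.73 [294.3 303.8] [0.619 0.02 ]
pad_1 0.58 [223.1 268.4] [ 0.593 -0.156]
cabinet 0.81 [503.5 209.2] [0.217 0.386]
egg_cup 0.87 [380.6 259.6] [0.451 0.153]
egg_cup 0.34 [334.  326.7] [0.634 0.11 ]
{'t': 0.5, 'q': array([ 1.01 ,  0.477,  0.022,  1.555, -0.012,  1.109, -0.083]), 'joint_vel': array([ 0.   , -0.001,  0.001, -0.001, -0.001, -0.001,  0.   ]), 'joint_torque': array([ -0.001, -59.58 ,   1.605, -28.129,   0.012,   0.003,  -0.   ]), 'eef_pos': array([ 0.295, -0.607,  0.231]), 'tool_rot': array([-0.   ,  0.974,  0.224,  0.   ]), 'contact_force': array([-0.258,  0.238, -0.216]), 'torque': array([-0.001, -0.007,  0.036]), 'grasp_force': 0.0, 'gripper_width': 0.999501261629294}
```

View pics/top0.png

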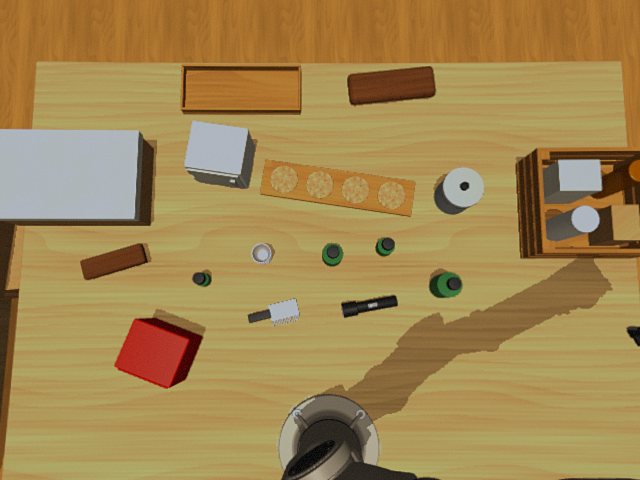

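View pics/scene0.png

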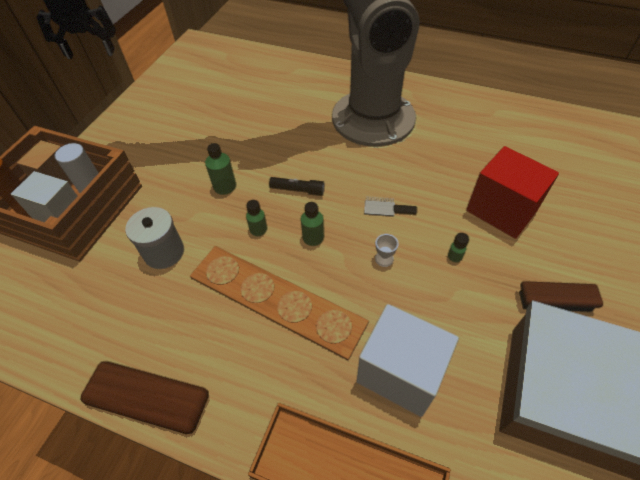

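The scene matches the description. The white cabinet at top-view (218,155), beside the +y end of the row, is the right one. The red box at (158,352) and the big white unit at (70,175) are look-alikes. So pad_1, at about (284,180), takes the smallest bottle.

Bottle candidates in the top view are c (447,285), a (333,254), d (386,246) and b (202,279). The tin at (460,190) and the egg cup at (262,253) are not bottles. Next I'll refine the positions.

```bash
cat > loc.py <<'E'
from h import *
from scipy.optimize import least_squares
H={'b':.07,'d':.09,'a':.11,'c':.13}
R={'b':.017,'d':.021,'a':.025,'c':.029}
def hull(p,x,y,segs):
    t=np.linspace(0,2*np.pi,32); P=[[x+r*np.cos(a),y+r*np.sin(a),z] for z,r in segs for a in t]
    return cv2.convexHull(proj(p,P).astype(np.float32))
def cen(h): m=cv2.moments(h); return np.array([m['m10'],m['m01']])/m['m00']
def cap(p,k,xy,z0=0,verbose=True):
    h=hull(p,*xy,[(z0+H[k]-.022,.014),(z0+H[k],.014)]); c=cen(h)
    im=p['pixels'].astype(int); m=(im.max(2)<62).astype(np.uint8)
    n,l,s,ce=cv2.connectedComponentsWithStats(m)
    A=cv2.contourArea(h)
    i=min([i for i in range(1,n) if .3*A<s[i,4]<2.5*A],key=lambda i:np.hypot(*(ce[i]-c)))
    if verbose: print(k,'cap px',ce[i].round(1),'area',s[i,4],'exp',round(A),'pred',c.round(1))
    return ce[i]
def solve(ps,k,xy,z0=0):
    ms=[cap(p,k,xy,z0) for p in ps]
    f=lambda q:np.concatenate([cen(hull(p,*q,[(z0+H[k]-.022,.014),(z0+H[k],.014)]))-m for p,m in zip(ps,ms)])
    r=least_squares(f,xy,x_scale=.01,diff_step=1e-2); print(k,r.x.round(4),'res px',r.fun.round(1)); return r.x
E
python3 - <<'E'
from loc import *
ps=[shot('top'),shot('scene')]
for k,xy in dict(c=(.372,-.272),d=(.46,-.135),a=(.445,-.008),b=(.392,.303)).items(): solve(ps,k,xy)
# strip, rectified plane z=.01 and 1 mm/px; x .5-.75, y -.3..+.25
v=[]
for p in ps:
    xs,ys=np.meshgrid(np.arange(.5,.75,.001),np.arange(-.3,.25,.001),indexing='ij')
    q=proj(p,np.stack([xs,ys,0*xs+.013],-1).reshape(-1,3)).astype(np.float32).reshape(250,550,2)
    r=cv2.remap(p['pixels'],q[...,0],q[...,1],cv2.INTER_LINEAR); v.append(r[::-1,::-1])
    for t in bot.tip_of('pad_1',p): print(round(t['score'],2),atz(p,t['xy'],.01)[:2].round(4))
cv2.imwrite('pics/rect.png',np.vstack(v)[:,:,::-1])
E
```

```text
c cap px [453.4 283.3] area 145 exp 163 pred [452.7 283.1]
c cap px [214.1 150.9] area 167 exp 176 pred [214.4 150.3]
c [ 0.3723 -0.2729] res px [-0.2 -0.3 -0.1 -0.6]
d cap px [387.4 243.8] area 115 exp 136 pred [387.  245.7]
d cap px [252.9 207.7] area 165 exp 187 pred [254.4 205.2]
d [ 0.4657 -0.1358] res px [-0.1 -0.5  0.1 -0.6]
a cap px [332.6 251. ] area 97 exp 133 pred [332.2 251. ]
a cap px [310.9 209.9] area 173 exp 199 pred [311.1 209.6]
a [ 0.4453 -0.0085] res px [-0.1 -0.2 -0.1 -0.2]
b cap px [199.  277.9] area 108 exp 143 pred [198.3 275.5]
b cap px [460.7 240.7] area 179 exp 209 pred [460.9 242.3]
b [0.3872 0.3016] res px [-0.2 -0.3 -0.1 -0.4]
0.76 [ 0.5951 -0.1656]
0.64 [0.6261 0.0253]
0.62 [0.6323 0.105 ]
0.97 [0.637  0.1162]
0.84 [ 0.6146 -0.0697]
0.79 [0.62   0.0237]
0.63 [ 0.589  -0.1587]
```

View pics/rect.png

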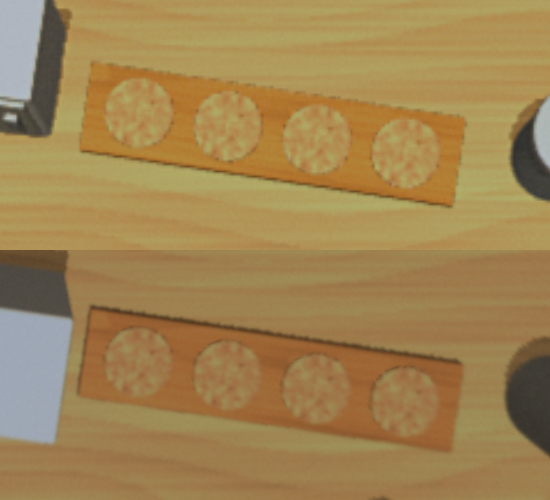

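```bash
python3 - <<'E'
from loc import *
p=shot('scene')
c=p['pixels'][130:300,190:490]
cv2.imwrite('pics/crop.png',cv2.resize(c,None,fx=2.6,fy=2.6,interpolation=2)[:,:,::-1])
E
```

```text
(no output)
```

View pics/crop.png

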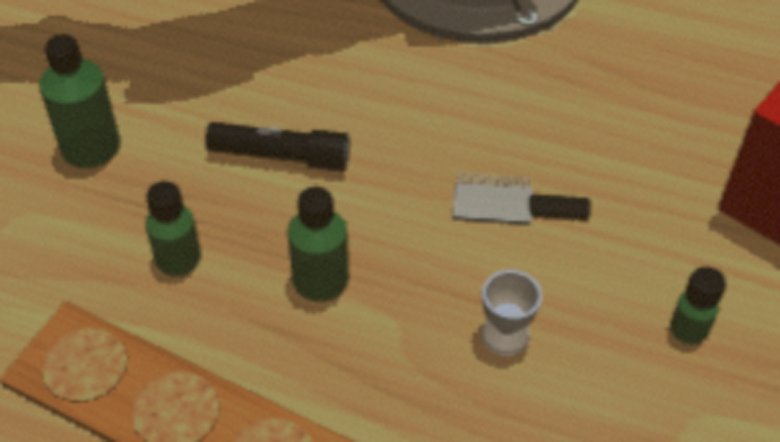

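Call:
jog_arm(
  motion=[
    [0,0,0.452,215,-267,0,60],
    [0,0,0.452,215,-267,0,60],
    [0,0,0.452,215,-267,0,60],
    [0,0,0.452,215,-267,0,60],
    [0,0,0.452,215,-267,0,60],
    [0,0,0.452,215,-267,0,60],
    [0,0,0.452,215,-267,0,60],
    [0,0,0.452,215,-267,0,60],
    [0,0,0.452,215,-267,0,60],
  ],
  grip_force=40,
)

```text
t: 1.88
eef_pos: [0.3715, -0.2741, 0.2313]
tool_rot: [0.0, 1.0, -0.001, -0.0]
contact_force: [0.2, -0.6, -0.1]
gripper_width: 0.704
grasp_force: 0.0
```

The crop shows the four sizes clearly: c at left, d below it, a in the middle and b at far right. The egg cup lies between a and b. Now I'll descend on c.

Call:
jog_arm(
  motion=[
    [0,0,0,1,-1,50,60],
    [0,0,0,1,-1,90,60],
    [0,0,0,1,-1,115,60],
    [0,0,0,1,-1,128,60],
    [0,0,0,1,-1,128,60],
    [0,0,0,1,-1,128,20],
    [0,0,0,1,-1,128,20],
    [0,0,0,1,-1,128,20],
    [0,0,0,1,-1,128,20],
    [0,0,0,1,-1,128,20],
  ],
  grip_force=40,
)

```text
t: 3.12
eef_pos: [0.3737, -0.2726, 0.1044]
tool_rot: [0.001, 1.0, 0.0, 0.001]
contact_force: [-1.3, -0.6, 6.7]
gripper_width: 0.316
grasp_force: 39.6
```

Call:
jog_arm(
  motion=[
    [0,0,0,0,0,-10,20],
    [0,0,0,0,0,-30,20],
    [0,0,0,0,0,-60,20],
    [0,0,0,0,0,-90,20],
    [0,0,0,0,0,-110,20],
    [0,0,0,0,0,-115,20],
    [0,0,0,0,0,-115,20],
  ],
  grip_force=50,
)

```text
t: 4.0
eef_pos: [0.3725, -0.2716, 0.2181]
tool_rot: [-0.0, 1.0, 0.0, -0.0]
contact_force: [0.1, -0.2, -2.3]
gripper_width: 0.311
grasp_force: 49.3
```

```bash
python3 - <<'E'
from loc import *
a=shot('top'); b=shot('scene')
ca=a['pixels'][200:340,380:520]; cb=b['pixels'][60:230,130:300]
cv2.imwrite('pics/lift.png',np.hstack([cv2.resize(c,(390,390),interpolation=2) for c in(ca,cb)])[:,:,::-1])
o=bot.get_obs(); print(o['eef_pos'],o['contact_force'],o['gripper_width'],o['torque'])
E
```

```text
[ 0.37220396 -0.27142868  0.21737338] [ 0.46913587  0.32354318 -2.37765167] 0.306692508823781 [-0.01470957  0.05866126 -0.00586007]
```

View pics/lift.png

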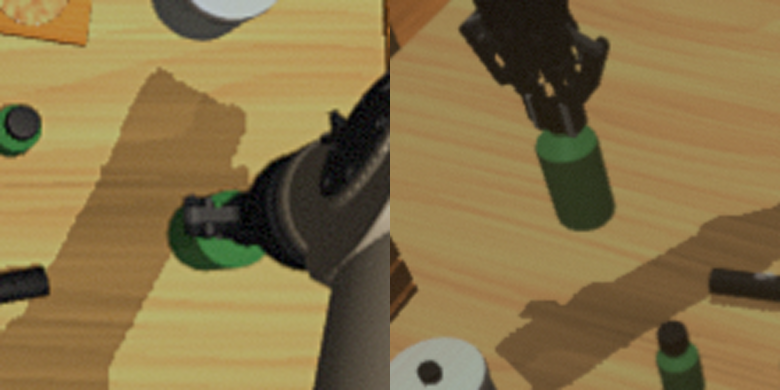

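The bottle is held and hangs upright. Carrying it to pad_4.

Call:
jog_arm(
  motion=[
    [0,0,0,20,-10,0,20],
    [0,0,0,60,-30,0,20],
    [0,0,0,110,-56,0,20],
    [0,0,0,160,-82,0,20],
    [0,0,0,200,-102,0,20],
    [0,0,0,220,-113,0,20],
    [0,0,0,225,-115,0,20],
    [0,0,0,225,-115,30,20],
    [0,0,0,225,-115,65,20],
    [0,0,0,225,-115,85,20],
  ],
)

```text
t: 5.35
eef_pos: [0.5952, -0.1578, 0.1308]
tool_rot: [0.0, 1.0, -0.0, -0.002]
contact_force: [-0.2, -0.1, -1.6]
gripper_width: 0.312
grasp_force: 49.4
```

Call:
jog_arm(
  motion=[
    [0,0,0,0,0,4,20],
    [0,0,0,0,0,4,20],
    [0,0,0,0,0,4,20],
  ],
)

```text
t: 5.72
eef_pos: [0.5983, -0.1571, 0.1305]
tool_rot: [0.0, 1.0, 0.0, 0.001]
contact_force: [0.5, 0.6, -2.3]
gripper_width: 0.308
grasp_force: 49.4
```

```bash
python3 - <<'E'
from loc import *
b=shot('scene'); o=bot.get_obs(); print(o['eef_pos'],o['contact_force'],o['gripper_width'])
for z in(.013,.022): print(proj(b,[[.597,-.157,z]]), hull(b,.597,-.157,[(z,.029)])[:,0].max(0))
cv2.imwrite('pics/p4.png',cv2.resize(b['pixels'][130:330,130:330],(600,600),interpolation=2)[:,:,::-1])
E
```

```text
[ 0.59832585 -0.15697596  0.13044174] [-0.29859289  0.91386504 -1.14530223] 0.31131891805714046
[[221.64020286 269.10152156]] [235.29564 280.90704]
[[220.7592042  266.85957115]] [234.5226  278.71796]
```

View pics/p4.png

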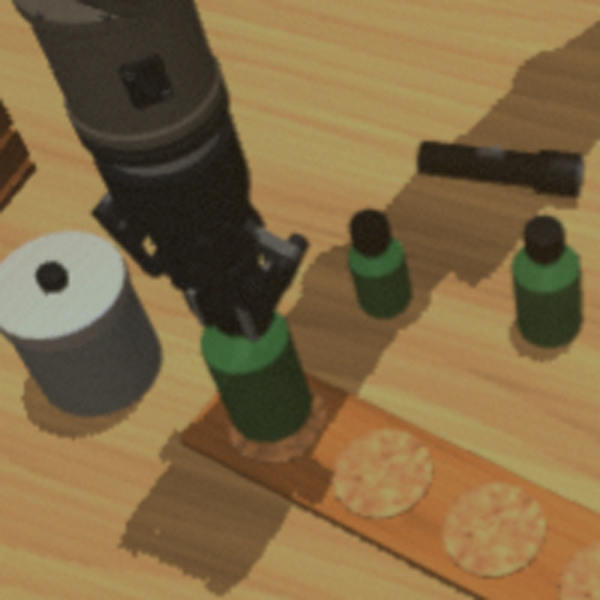

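The bottle is upright and centred over pad_4, with its foot at about crop (270,435). It's about 13 mm above the pad, so I'll lower it slowly.

Call:
jog_arm(
  motion=[
    [0,0,0,-1,0,5,20],
    [0,0,0,-1,0,9,20],
    [0,0,0,-1,0,11,20],
    [0,0,0,-1,0,12,20],
    [0,0,0,-1,0,12,20],
  ],
)

```text
t: 6.4
eef_pos: [0.5969, -0.1566, 0.1176]
tool_rot: [0.0, 1.0, 0.0, 0.0]
contact_force: [-1.1, 0.2, 0.6]
gripper_width: 0.31
grasp_force: 49.8
```

Call:
jog_arm(
  motion=[
    [0,0,0,0,0,1,20],
    [0,0,0,0,0,1,20],
    [0,0,0,0,0,1,32],
    [0,0,0,0,0,1,45],
    [0,0,0,0,0,1,55],
    [0,0,0,0,0,1,55],
    [0,0,0,0,0,0,55],
    [0,0,0,0,0,-30,55],
    [0,0,0,0,0,-70,55],
  ],
)

```text
t: 7.52
eef_pos: [0.5959, -0.1565, 0.1871]
tool_rot: [-0.0, 1.0, 0.0, -0.001]
contact_force: [0.6, -0.4, -0.1]
gripper_width: 0.642
grasp_force: 0.0
```

Call:
jog_arm(
  motion=[
    [0,0,0,-20,-4,-10,55],
    [0,0,0,-70,-12,-10,55],
    [0,0,0,-115,-20,-10,55],
    [0,0,0,-131,-21,0,55],
    [0,0,0,-131,-21,30,55],
    [0,0,0,-131,-21,60,55],
    [0,0,0,-131,-21,60,55],
    [0,0,0,-131,-21,60,55],
  ],
)

```text
t: 8.52
eef_pos: [0.4664, -0.1359, 0.1282]
tool_rot: [0.0, 1.0, 0.0, 0.001]
contact_force: [-0.1, 0.8, 0.5]
gripper_width: 0.64
grasp_force: 0.0
```

```bash
python3 - <<'E'
from loc import *
o=bot.get_obs(); print(o['eef_pos'])
ps=[shot('scene')]
p=ps[0]
print(bot.tip_of('bottle_a',p)[0])
solve(ps,'c',(.597,-.157),.013)
cv2.imwrite('pics/d1.png',cv2.resize(p['pixels'][130:330,130:380],(750,600),interpolation=2)[:,:,::-1])
E
```

```text
[ 0.46638842 -0.13588368  0.12821045]
{'xy': [221.2, 271.5], 'score': 0.95}
c cap px [209.  236.5] area 212 exp 244 pred [208.7 236.3]
c [ 0.5973 -0.1562] res px [-0.  0.]
```

View pics/d1.png

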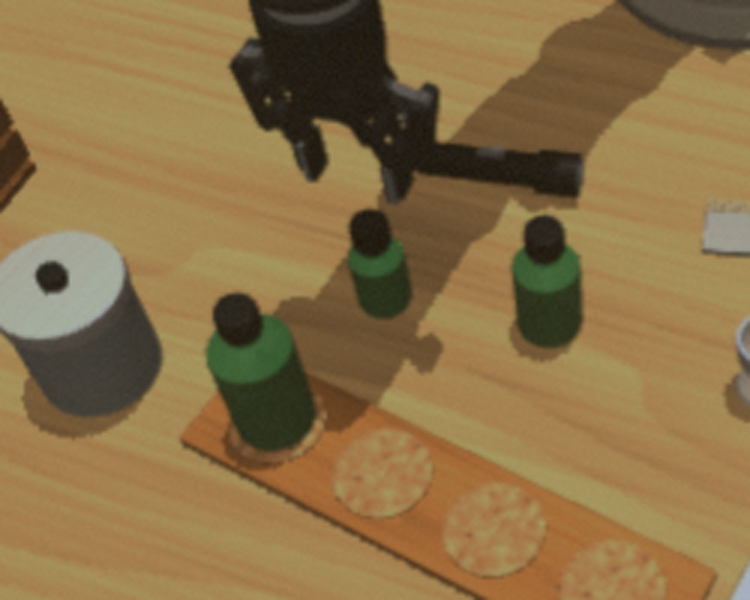

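Bottle c stands upright in the middle of pad_4, at (0.597,-0.156). The gripper is above d. Grasping d.

Call:
jog_arm(
  motion=[
    [0,0,0,-1,0,35,55],
    [0,0,0,-1,0,58,55],
    [0,0,0,-1,0,65,55],
    [0,0,0,-1,0,65,55],
    [0,0,0,-1,0,65,20],
    [0,0,0,-1,0,65,20],
    [0,0,0,-1,0,65,20],
    [0,0,0,-1,0,65,20],
    [0,0,0,-1,0,65,20],
  ],
  grip_force=50,
)

```text
t: 9.75
eef_pos: [0.4656, -0.136, 0.0634]
tool_rot: [0.0, 1.0, 0.0, 0.001]
contact_force: [-1.2, 0.4, 6.1]
gripper_width: 0.307
grasp_force: 48.8
```

Call:
jog_arm(
  motion=[
    [0,0,0,0,0,-10,20],
    [0,0,0,0,0,-35,20],
    [0,0,0,0,0,-70,20],
    [0,0,0,0,0,-95,20],
    [0,0,0,0,0,-100,20],
    [0,0,0,0,0,-100,20],
  ],
)

```text
t: 10.5
eef_pos: [0.4645, -0.1358, 0.1622]
tool_rot: [0.0, 1.0, 0.0, 0.0]
contact_force: [0.8, -0.1, -1.0]
gripper_width: 0.309
grasp_force: 49.2
```

Call:
jog_arm(
  motion=[
    [0,0,0,20,-20,0,20],
    [0,0,0,55,-55,0,20],
    [0,0,0,95,-95,0,20],
    [0,0,0,130,-130,0,20],
    [0,0,0,152,-151,0,20],
    [0,0,0,158,-157,10,20],
    [0,0,0,158,-157,40,20],
    [0,0,0,158,-157,65,20],
    [0,0,0,158,-157,78,20],
    [0,0,0,158,-157,78,20],
  ],
)

```text
t: 11.75
eef_pos: [0.6212, 0.0205, 0.0829]
tool_rot: [0.0, 1.0, 0.0, -0.002]
contact_force: [-0.1, -1.0, -0.7]
gripper_width: 0.309
grasp_force: 49.3
```

Call:
jog_arm(
  motion=[
    [0,0,0,0,0,3,20],
    [0,0,0,0,0,5,20],
    [0,0,0,0,0,5,20],
  ],
)

```text
t: 12.12
eef_pos: [0.6228, 0.0214, 0.0797]
tool_rot: [-0.0, 1.0, 0.0, 0.0]
contact_force: [-0.8, 0.3, -0.4]
gripper_width: 0.307
grasp_force: 49.3
```

Call:
jog_arm(
  motion=[
    [0,0,0,1,0,2,20],
    [0,0,0,1,0,3,20],
    [0,0,0,1,0,4,20],
    [0,0,0,1,0,4,20],
  ],
)

```text
t: 12.62
eef_pos: [0.6242, 0.0214, 0.0766]
tool_rot: [0.0, 1.0, 0.0, 0.001]
contact_force: [-2.7, -0.8, 8.5]
gripper_width: 0.313
grasp_force: 50.2
```

Call:
jog_arm(
  motion=[
    [0,0,0,0,0,0,32],
    [0,0,0,0,0,0,45],
    [0,0,0,0,0,0,55],
    [0,0,0,0,0,0,55],
    [0,0,0,0,0,-20,55],
    [0,0,0,0,0,-60,55],
    [0,0,0,0,0,-95,55],
    [0,0,0,0,0,-95,55],
  ],
)

```text
t: 13.62
eef_pos: [0.6262, 0.0217, 0.1751]
tool_rot: [-0.0, 1.0, 0.0, 0.004]
contact_force: [0.1, 0.4, 0.3]
gripper_width: 0.642
grasp_force: 0.0
```

```bash
python3 - <<'E'
from loc import *
ps=[shot('scene')]
solve(ps,'c',(.597,-.157),.013)
solve(ps,'d',(.6235,.021),.013)
solve([shot('top')],'a',(.4453,-.0085))
solve(ps,'a',(.4453,-.0085))
E
```

```text
c cap px [209.  236.6] area 206 exp 244 pred [208.7 236.3]
c [ 0.5974 -0.1562] res px [ 0. -0.]
d cap px [290.8 286.5] area 221 exp 243 pred [290.6 285.8]
d [0.6248 0.0218] res px [ 0. -0.]
a cap px [343.5 328.6] area 129 exp 133 pred [332.4 250.9]
a [ 0.272  -0.0325] res px [ 0. -0.]
a cap px [290.8 286.5] area 221 exp 199 pred [310.8 209.6]
a [0.6282 0.0238] res px [-0.  0.]
```

Call:
jog_arm(
  motion=[
    [0,0,0,-20,3,0,55],
    [0,0,0,-70,12,0,55],
    [0,0,0,-125,21,0,55],
    [0,0,0,-165,28,0,55],
    [0,0,0,-179,30,0,55],
    [0,0,0,-179,30,20,55],
    [0,0,0,-179,30,35,55],
    [0,0,0,-179,30,35,55],
    [0,0,0,-179,30,35,55],
  ],
)

```text
t: 14.85
eef_pos: [0.4452, -0.0086, 0.1354]
tool_rot: [-0.0, 1.0, 0.0, -0.0]
contact_force: [0.2, -0.3, 0.2]
gripper_width: 0.644
grasp_force: 0.0
```

```bash
python3 - <<'E'
from loc import *
o=bot.get_obs(); print(o['eef_pos'])
p=shot('scene')
cv2.imwrite('pics/a1.png',cv2.resize(p['pixels'][130:330,190:440],(750,600),interpolation=2)[:,:,::-1])
E
```

```text
[ 0.44515844 -0.00859616  0.13536045]
```

View pics/a1.png

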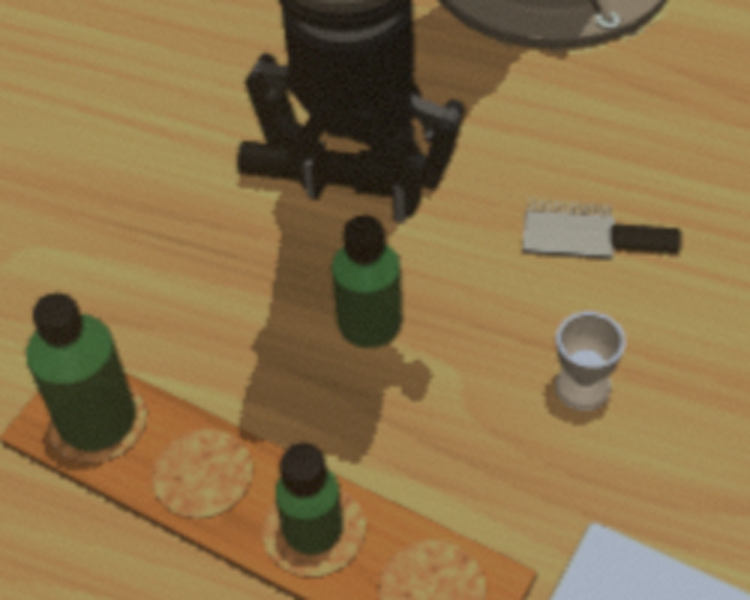

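Bottles c and d stand upright on pads 4 and 2, and the open fingers are above a's cap at crop (363,238). Grasping a.

Call:
jog_arm(
  motion=[
    [0,0,0,0,0,25,55],
    [0,0,0,0,0,45,55],
    [0,0,0,0,0,52,55],
    [0,0,0,0,0,52,55],
    [0,0,0,0,0,52,20],
    [0,0,0,0,0,52,20],
    [0,0,0,0,0,52,20],
    [0,0,0,0,0,52,20],
    [0,0,0,0,0,52,20],
  ],
  grip_force=50,
)

```text
t: 16.02
eef_pos: [0.4454, -0.0087, 0.0842]
tool_rot: [-0.0, 1.0, 0.0, 0.001]
contact_force: [-1.4, 0.3, 5.8]
gripper_width: 0.31
grasp_force: 48.9
```

Call:
jog_arm(
  motion=[
    [0,0,0,0,0,-10,20],
    [0,0,0,0,0,-35,20],
    [0,0,0,0,0,-70,20],
    [0,0,0,0,0,-95,20],
    [0,0,0,0,0,-100,20],
    [0,0,0,0,0,-100,20],
  ],
)

```text
t: 16.77
eef_pos: [0.4443, -0.0089, 0.1831]
tool_rot: [0.0, 1.0, 0.0, -0.0]
contact_force: [0.1, 0.4, -1.7]
gripper_width: 0.311
grasp_force: 49.3
```

Call:
jog_arm(
  motion=[
    [0,0,0,20,7,0,20],
    [0,0,0,55,20,0,20],
    [0,0,0,95,34,0,20],
    [0,0,0,135,48,0,20],
    [0,0,0,158,57,0,20],
    [0,0,0,165,59,0,20],
    [0,0,0,165,59,30,20],
    [0,0,0,165,59,60,20],
    [0,0,0,165,59,78,20],
    [0,0,0,165,59,78,20],
  ],
)

```text
t: 18.02
eef_pos: [0.608, -0.0673, 0.1037]
tool_rot: [-0.0, 1.0, 0.001, -0.002]
contact_force: [-0.1, -0.6, -0.2]
gripper_width: 0.316
grasp_force: 49.3
```

Call:
jog_arm(
  motion=[
    [0,0,0,0,0,3,20],
    [0,0,0,0,0,5,20],
    [0,0,0,0,0,5,20],
  ],
)

```text
t: 18.4
eef_pos: [0.61, -0.0677, 0.1008]
tool_rot: [0.0, 1.0, 0.0, 0.0]
contact_force: [0.5, -0.3, -1.6]
gripper_width: 0.31
grasp_force: 49.3
```

Call:
jog_arm(
  motion=[
    [0,0,0,0,0,2,20],
    [0,0,0,0,0,3,20],
    [0,0,0,0,0,4,20],
    [0,0,0,0,0,4,20],
  ],
)

```text
t: 18.9
eef_pos: [0.6102, -0.0677, 0.0974]
tool_rot: [0.0, 1.0, 0.0, 0.001]
contact_force: [-2.0, 0.0, 6.3]
gripper_width: 0.311
grasp_force: 50.2
```

Call:
jog_arm(
  motion=[
    [0,0,0,0,0,0,32],
    [0,0,0,0,0,0,45],
    [0,0,0,0,0,0,55],
    [0,0,0,0,0,0,55],
    [0,0,0,0,0,-20,55],
    [0,0,0,0,0,-60,55],
    [0,0,0,0,0,-95,55],
    [0,0,0,0,0,-95,55],
  ],
)

```text
t: 19.9
eef_pos: [0.6122, -0.0677, 0.1961]
tool_rot: [0.0, 1.0, 0.0, 0.004]
contact_force: [0.4, 0.1, 0.2]
gripper_width: 0.637
grasp_force: 0.0
```

Call:
jog_arm(
  motion=[
    [0,0,0,-25,-42,0,55],
    [0,0,0,-55,-91,0,55],
    [0,0,0,-85,-141,0,55],
    [0,0,0,-115,-190,0,55],
    [0,0,0,-145,-240,0,55],
    [0,0,0,-175,-290,0,55],
    [0,0,0,-205,-339,0,55],
    [0,0,0,-223,-369,0,55],
    [0,0,0,-223,-369,40,55],
    [0,0,0,-223,-369,80,55],
  ],
)

```text
t: 21.15
eef_pos: [0.3863, 0.3018, 0.1109]
tool_rot: [-0.0, 1.0, 0.001, 0.001]
contact_force: [-0.1, -0.0, -0.6]
gripper_width: 0.645
grasp_force: 0.0
```

Call:
jog_arm(
  motion=[
    [0,0,0,0,0,0,55],
    [0,0,0,0,0,0,55],
  ],
)

```text
t: 21.4
eef_pos: [0.3869, 0.3016, 0.1124]
tool_rot: [-0.0, 1.0, 0.0, 0.0]
contact_force: [1.0, 0.4, -0.3]
gripper_width: 0.643
grasp_force: 0.0
```

```bash
python3 - <<'E'
from loc import *
o=bot.get_obs(); print(o['eef_pos'])
ps=[shot('scene')]; p=ps[0]
solve(ps,'a',(.61,-.068),.013); solve(ps,'d',(.6235,.021),.013); solve(ps,'b',(.3872,.3016))
cv2.imwrite('pics/b1.png',cv2.resize(p['pixels'][130:350,200:520],(800,550),interpolation=2)[:,:,::-1])
E
```

```text
[0.38687199 0.30163162 0.11243333]
a cap px [249.7 261.2] area 211 exp 243 pred [249.2 260.6]
a [ 0.6108 -0.0666] res px [-0. -0.]
d cap px [290.7 286.9] area 210 exp 243 pred [290.6 285.8]
d [0.6255 0.022 ] res px [0. 0.]
b cap px [460.6 240.7] area 176 exp 208 pred [460.6 240.3]
b [0.3882 0.3018] res px [0. 0.]
```

View pics/b1.png

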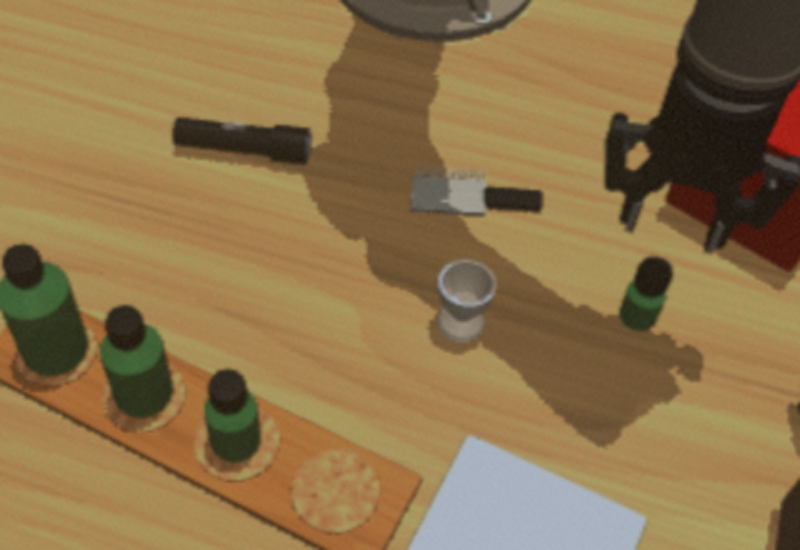

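Bottles c, a and d stand upright on pads 4, 3 and 2. The gripper is above b's cap at crop (653,272) and clear of the red box. Grasping b.

Call:
jog_arm(
  motion=[
    [0,0,0,1,0,35,55],
    [0,0,0,1,0,60,55],
    [0,0,0,1,0,69,55],
    [0,0,0,1,0,69,55],
    [0,0,0,1,0,69,20],
    [0,0,0,1,0,69,20],
    [0,0,0,1,0,69,20],
    [0,0,0,1,0,69,20],
    [0,0,0,1,0,69,20],
  ],
  grip_force=50,
)

```text
t: 22.58
eef_pos: [0.3882, 0.3019, 0.0435]
tool_rot: [-0.001, 1.0, 0.0, 0.001]
contact_force: [-0.9, 0.1, 6.6]
gripper_width: 0.312
grasp_force: 48.8
```

Call:
jog_arm(
  motion=[
    [0,0,0,0,0,-10,20],
    [0,0,0,0,0,-35,20],
    [0,0,0,0,0,-75,20],
    [0,0,0,0,0,-110,20],
    [0,0,0,0,0,-120,20],
    [0,0,0,0,0,-120,20],
  ],
)

```text
t: 23.32
eef_pos: [0.3875, 0.3011, 0.1627]
tool_rot: [-0.0, 1.0, 0.0, 0.0]
contact_force: [-0.3, -0.8, -0.6]
gripper_width: 0.314
grasp_force: 49.2
```

Call:
jog_arm(
  motion=[
    [0,0,0,20,20,0,20],
    [0,0,0,50,50,0,20],
    [0,0,0,90,85,0,20],
    [0,0,0,130,120,0,20],
    [0,0,0,170,150,0,20],
    [0,0,0,210,175,0,20],
    [0,0,0,238,188,0,20],
    [0,0,0,249,192,0,20],
    [0,0,0,249,192,30,20],
    [0,0,0,249,192,65,20],
  ],
)

```text
t: 24.58
eef_pos: [0.6357, 0.1105, 0.0961]
tool_rot: [-0.0, 1.0, 0.001, -0.0]
contact_force: [0.9, -0.1, -2.2]
gripper_width: 0.309
grasp_force: 49.3
```

Call:
jog_arm(
  motion=[
    [0,0,0,0,0,20,20],
    [0,0,0,0,0,33,20],
    [0,0,0,0,0,38,20],
    [0,0,0,0,0,38,20],
    [0,0,0,0,0,38,20],
  ],
)

```text
t: 25.2
eef_pos: [0.6373, 0.1096, 0.0603]
tool_rot: [-0.0, 1.0, 0.0, 0.001]
contact_force: [-0.2, 0.0, 0.5]
gripper_width: 0.312
grasp_force: 49.2
```

Call:
jog_arm(
  motion=[
    [0,0,0,0,0,2,20],
    [0,0,0,0,0,3,20],
    [0,0,0,0,0,4,20],
    [0,0,0,0,0,4,20],
  ],
)

```text
t: 25.7
eef_pos: [0.6371, 0.1094, 0.0566]
tool_rot: [0.0, 1.0, 0.0, 0.001]
contact_force: [-2.7, -1.1, 8.3]
gripper_width: 0.311
grasp_force: 50.3
```

Call:
jog_arm(
  motion=[
    [0,0,0,0,0,0,32],
    [0,0,0,0,0,0,45],
    [0,0,0,0,0,0,50],
    [0,0,0,0,0,0,50],
    [0,0,0,0,0,-20,50],
    [0,0,0,0,0,-60,50],
    [0,0,0,0,0,-110,50],
    [0,0,0,0,0,-160,50],
    [0,0,0,0,0,-160,50],
  ],
)

```text
t: 26.82
eef_pos: [0.6395, 0.1104, 0.2221]
tool_rot: [-0.001, 1.0, 0.0, 0.005]
contact_force: [-0.2, -0.4, -0.4]
gripper_width: 0.59
grasp_force: 0.0
```

Call:
jog_arm(
  motion=[
    [0,0,0,-40,0,0,50],
    [0,0,0,-90,0,0,50],
    [0,0,0,-130,0,0,50],
    [0,0,0,-150,0,0,50],
    [0,0,0,-150,0,0,50],
    [0,0,0,-150,0,0,50],
  ],
)

```text
t: 27.58
eef_pos: [0.4873, 0.1092, 0.2156]
tool_rot: [-0.0, 1.0, 0.0, 0.0]
contact_force: [-0.0, 0.3, -0.2]
gripper_width: 0.588
grasp_force: 0.0
```

```bash
python3 - <<'E'
from loc import *
ps=[shot('scene')]; p=ps[0]
for k,xy in dict(c=(.597,-.157),a=(.61,-.068),d=(.6235,.021),b=(.637,.11)).items(): solve(ps,k,xy,.013)
print([ (r['score'],atz(p,r['xy'],0)[:2]) for r in bot.tip_of('egg_cup',p)][:2], bot.get_obs()['eef_pos'])
cv2.imwrite('pics/end.png',cv2.resize(p['pixels'][130:350,150:470],(800,550),interpolation=2)[:,:,::-1])
E
```

```text
c cap px [209.  236.5] area 210 exp 244 pred [208.7 236.3]
c [ 0.5974 -0.1562] res px [0. 0.]
a cap px [249.7 261.2] area 212 exp 243 pred [249.2 260.6]
a [ 0.6108 -0.0665] res px [0. 0.]
d cap px [290.8 286.8] area 215 exp 243 pred [290.6 285.8]
d [0.6253 0.022 ] res px [-0.  0.]
b cap px [333.1 311.6] area 225 exp 246 pred [333.2 311.7]
b [0.6369 0.1098] res px [ 0. -0.]
[(0.76, array([0.44144101, 0.15481463]))] [0.48740865 0.10924571 0.21531144]
```

View pics/end.png

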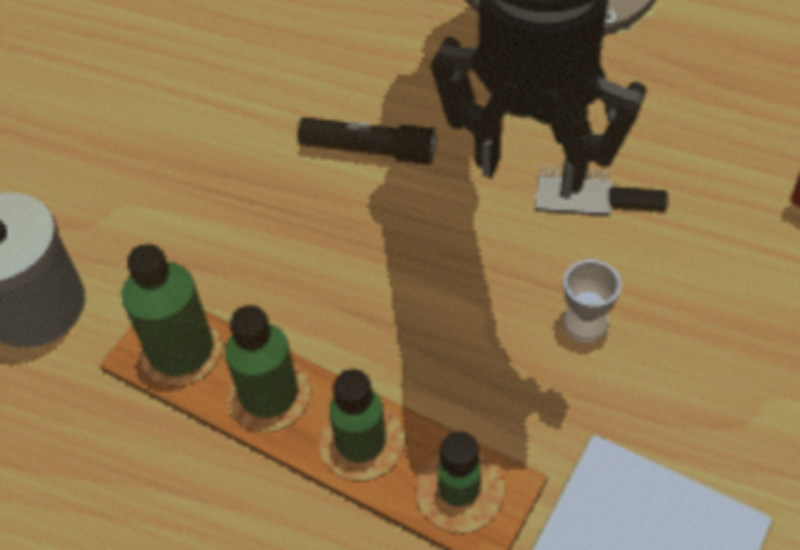

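All four bottles stand upright and within 2 mm of their pad centres, with the smallest at the white cabinet. The egg cup hasn't been touched, and the arm is clear.

```bash
python3 -c "from station import bot; print(bot.hand_in())"
```

```text
the job is handed in; nothing more can be done
None
```

I lined up the four bottles upright on the pads, smallest by the white cabinet to largest at the far end, each within about 2 mm of its pad centre with the egg cup left in place; the job is handed in at about 28 s of the 102 s allowed.

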